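# Tamp the ballast slugs level

## Task

Three of the steel slugs in the green ballast box ride up against its walls, so its cover would not go on. Take the T-handled tamper and press them down without hammering, touching the slugs only with the tamper, until all eight lie flat and level on the floor of the box. Finish by bedding them with a steady push of the tamper of about 20 N (the weight of two kilos), held for a good second; then stand the tamper back upright on its rubber plate and let go, leaving the other things on the bench where they are.

Things in the scene. Friction and masses are not known exactly. Their poses are not given: they have to be found in the camera images.
- ballast_box: Open green-painted steel ballast box, fixed to the table, 138 (its x) x 172 (its y) x 56 mm high, walls and floor 6 mm thick (inside 126 x 160 mm). Origin at the centre of its underside; x and y along its sides, z up. It holds the eight slugs in two lines of four: slugs 0-3 on its -x side, 4-7 on its +x side, four places 40 mm apart along y on each side, in any order.
- park_plate: Black rubber parking plate fixed flat on the table, 100 x 100 x 6 mm, on which the tamper stands. Origin at the centre of its underside, so its top is 6 mm above it.
- tamper: T-handled tamper, about 0.47 kg, standing upright: square flat steel foot 54 x 54 x 10 mm, round stem 18 mm thick from the foot up to the crossbar, wooden crossbar 80 mm long along its x, 22 mm wide along its y, 24 mm high, its middle 110 mm above the underside of the foot (top of the bar at 122 mm). Origin at the centre of the foot's underside, z up the stem.
- tamper_foot: The tamper's square flat steel foot, 54 x 54 x 10 mm, rigid with the stem; origin and axes are those of the tamper (centre of its underside).
- slug0: Plain steel ballast slug, a block 56 mm (x) x 36 mm (y) x 22 mm (z), about 0.25 kg, origin at its centre. Lying flat on the box floor its centre is 17 mm above the box's underside (28 mm is the box height of its top). It starts tilted about 30 degrees, its outer end riding up against the -x wall of the box and its top edge some 53 mm above the box's underside; friction holds it there, and pressing down on the raised end lays it flat.
- slug1: Plain steel ballast slug, a block 56 mm (x) x 36 mm (y) x 22 mm (z), about 0.25 kg, origin at its centre. Lying flat on the box floor its centre is 17 mm above the box's underside (28 mm is the box height of its top). It starts lying flat.
- slug2: Plain steel ballast slug, a block 56 mm (x) x 36 mm (y) x 22 mm (z), about 0.25 kg, origin at its centre. Lying flat on the box floor its centre is 17 mm above the box's underside (28 mm is the box height of its top). It starts tilted about 30 degrees, its outer end riding up against the -x wall of the box and its top edge some 53 mm above the box's underside; friction holds it there, and pressing down on the raised end lays it flat.
- slug3: Plain steel ballast slug, a block 56 mm (x) x 36 mm (y) x 22 mm (z), about 0.25 kg, origin at its centre. Lying flat on the box floor its centre is 17 mm above the box's underside (28 mm is the box height of its top). It starts lying flat.
- slug4: Plain steel ballast slug, a block 56 mm (x) x 36 mm (y) x 22 mm (z), about 0.25 kg, origin at its centre. Lying flat on the box floor its centre is 17 mm above the box's underside (28 mm is the box height of its top). It starts lying flat.
- slug5: Plain steel ballast slug, a block 56 mm (x) x 36 mm (y) x 22 mm (z), about 0.25 kg, origin at its centre. Lying flat on the box floor its centre is 17 mm above the box's underside (28 mm is the box height of its top). It starts tilted about 30 degrees, its outer end riding up against the +x wall of the box and its top edge some 53 mm above the box's underside; friction holds it there, and pressing down on the raised end lays it flat.
- slug6: Plain steel ballast slug, a block 56 mm (x) x 36 mm (y) x 22 mm (z), about 0.25 kg, origin at its centre. Lying flat on the box floor its centre is 17 mm above the box's underside (28 mm is the box height of its top). It starts lying flat.
- slug7: Plain steel ballast slug, a block 56 mm (x) x 36 mm (y) x 22 mm (z), about 0.25 kg, origin at its centre. Lying flat on the box floor its centre is 17 mm above the box's underside (28 mm is the box height of its top). It starts lying flat.
- wrench: Steel wrench lying on the table, bystander.
- oil_bottle: White bottle with black cap, 56 mm thick, 130 mm tall, standing, bystander; origin at the centre of its underside.
- jaw_pin: Steel jaw pin with a thicker dark head, about 100 mm long, lying, bystander.
- bush: Brass bush, 48 mm across, 22 mm high, bystander.
- chock: Pale wooden chock 90 x 45 x 35 mm, bystander.
Not all that is in view belongs to the job. What is shaped like the tamper but blue or purple is not meant. What is shaped like the slug4 but pink is not meant.

How it is judged:
On the way, in this order (a step that is already met when the one before it is completed fails the run):
1. the tamper is lifted off its plate (height (world z) of tamper above 0.03 m), for 0.2 s.
2. all eight slugs are level and the tamper's foot bears steadily on them in the box with 14 to 26 N (z of each of slug0, slug1, slug2, slug3, slug4, slug5, slug6, slug7 in the frame of ballast_box below 0.02 m and contact force between tamper_foot and anything else between 14 and 26 N and x of tamper_foot in the frame of ballast_box between -0.063 and 0.063 m and y of tamper_foot in the frame of ballast_box between -0.08 and 0.08 m and z of tamper_foot in the frame of ballast_box below 0.036 m), for 0.6 s.
At the end, for the whole second after the job is handed in: Every slug lies inside the box with its centre less than 20 mm above the box's underside (17 mm is flat), at rest; the tamper stands upright (within 0.08 rad) and at rest on the parking plate, its centre within 40 mm of the plate's centre (z of each of slug0, slug1, slug2, slug3, slug4, slug5, slug6, slug7 in the frame of ballast_box below 0.02 m and x of slug0 in the frame of ballast_box between -0.063 and 0.063 m and y of slug0 in the frame of ballast_box between -0.08 and 0.08 m and x of slug1 in the frame of ballast_box between -0.063 and 0.063 m and y of slug1 in the frame of ballast_box between -0.08 and 0.08 m and x of slug2 in the frame of ballast_box between -0.063 and 0.063 m and y of slug2 in the frame of ballast_box between -0.08 and 0.08 m and x of slug3 in the frame of ballast_box between -0.063 and 0.063 m and y of slug3 in the frame of ballast_box between -0.08 and 0.08 m and x of slug4 in the frame of ballast_box between -0.063 and 0.063 m and y of slug4 in the frame of ballast_box between -0.08 and 0.08 m and x of slug5 in the frame of ballast_box between -0.063 and 0.063 m and y of slug5 in the frame of ballast_box between -0.08 and 0.08 m and x of slug6 in the frame of ballast_box between -0.063 and 0.063 m and y of slug6 in the frame of ballast_box between -0.08 and 0.08 m and x of slug7 in the frame of ballast_box between -0.063 and 0.063 m and y of slug7 in the frame of ballast_box between -0.08 and 0.08 m and horizontal distance between tamper and park_plate below 0.04 m and angle between tamper's own z axis and vertical below 0.08 rad and height (world z) of tamper between 0.003 and 0.01 m and linear speed of each of tamper, slug0, slug1, slug2, slug3, slug4, slug5, slug6, slug7 below 0.02 m/s); the robot touches nothing.
It fails at once if the fingers or the arm push a slug (over 2 N) (contact force between any of the fingers, the arm and slug0 above 2 N or contact force between any of the fingers, the arm and slug1 above 2 N or contact force between any of the fingers, the arm and slug2 above 2 N or contact force between any of the fingers, the arm and slug3 above 2 N or contact force between any of the fingers, the arm and slug4 above 2 N or contact force between any of the fingers, the arm and slug5 above 2 N or contact force between any of the fingers, the arm and slug6 above 2 N or contact force between any of the fingers, the arm and slug7 above 2 N).
It fails at once if the tamper's foot strikes anything hard (over 120 N) (contact force between tamper_foot and anything else above 120 N).
It fails at once if a bystander is moved more than 40 mm (distance of any of wrench, oil_bottle, jaw_pin, bush, chock from where it was at the start of the episode above 0.04 m).
It also fails if it takes over 64 s, if anything falls off the work surface, if the arm or the gripper's body presses on something with over 40 N, if the wrist force passes 120 N, or if a joint passes its speed limit or range.

## Robot

A 6-joint arm with a two-finger parallel gripper is mounted at the origin on the work surface. World frame = base frame: x ahead of the robot, y to its left, z up, the work surface at z = 0. Lengths are in m, angles in rad, forces in N, time in s.
With the tool pointing down it reaches from about 0.375 to 0.9 m from the base axis. Payload 3.1 kg.
Tool frame: the origin (TCP) lies midway between the tips of the shut fingers; the grasp point (between the pads) lies 19 mm behind it (robot.grip_depth is the distance from the TCP to the grasp point, in m); z points along the fingers, y is the line along which they close (so a half turn about z gives the same grasp; the last joint's range is limited). The gripper opens to 85 mm and grips with 20 to 120 N. Pads are 22 mm wide; open, the fingers measure 114 mm over their backs; the gripper's body (76 mm by 85 mm) begins 54 mm behind the grasp point. The pads swing forward as they close: fully open they stand 13 mm farther back than shut.
Start: joints at [1.004, 0.527, 1.433, -0, 1.181, -0.178], TCP at [0.236, 0.579, 0.231] pointing down, gripper open.
Joint ranges: [-3.08, 3.08], [-0.75, 2.2], [0.22, 2.44], [-1.43, 4.57], [0, 2.65], [-2.85, 2.85]. Speed limits (rad/s): [2.79, 2.79, 3.14, 3.14, 3.14, 3.14].

## Interface

Orientations are given as a 3x3 rotation matrix whose columns are the frame's x, y, z axes.
In Python, from bench import robot, cams, order gives the robot as it stands. The module is installed in compiled form; this text tells all that it offers. Calls block until the motion is done:
- robot.goto(position, orientation): joint-space move of the TCP to a pose.
- robot.move_straight(position, vel=0.15, ori=None): straight line of the TCP; ori=None keeps the orientation; vel is the mean speed in m/s.
- robot.goto_joints(angles): joint-space move.
- robot.command_gripper(opening, effort=None): opening from 0.0 (shut) to 1.0 (fully open); effort is the grip in N (None keeps the last); returns when the fingers have stopped.
- robot.wait(seconds).
- robot.ik(position, orientation): joint angles nearest the present ones, or None.
- cams.get_image(name): name is "scene" or "top"; returns a dict with "frame" (420x560x3 uint8, red, green, blue), "range_z" (420x560 float32, m along the optical axis (not along the pixel's ray), 0 where there is no reading), "mtx" (3x3 intrinsics, pixels), "k1" (the pictures are not rectified: a ray, as slopes to the right and down, at radius r is drawn at 1 + k1 r^2 times it, then the intrinsics apply), "R" (3x3) and "t" (3): a world point X has camera coordinates R X + t. Camera axes: x right, y down, z forward; pixel columns grow to the right and rows downward; lengths in m; the calibration is good to about 2 mm. A picture is of the moment at which its call begins.
A pose or a line that the arm cannot do raises robot.Unreachable and nothing moves.
- order.job_done(): hands the job in; it is judged then, once.
Readings, each from a call of its own:
- robot.read_clock(): time.
- robot.read_qpos(): joint angles.
- robot.read_joint_velocities(): joint speeds.
- robot.read_joint_torque(): joint torques, N m.
- robot.read_tool_pos(): TCP position.
- robot.read_eef_rot(): TCP orientation.
- robot.read_wrist_force(): force on the tool from outside, world axes, zero at the start.
- robot.read_ft_torque(): the same for the moment, N m.
- robot.read_grip_width(): opening from 0.0 (shut) to 1.0 (fully open).
- robot.read_gripper_force(): force on a finger pad.
Only numpy, scipy, OpenCV 4.12 (cv2) and the standard library are available. Lean on these libraries where they do the work, as an engineer would, in place of code of your own. Each camera call takes 0.05 s, during which the arm holds its last target. There are 200 camera calls.

## Working session

There is one attempt and no reset: what is moved stays moved. The work goes in short steps, each a Python script; the robot and the scene stay as the last script left them, time stands still between calls to the robot, and variables do not carry over. Pictures are saved under pics/ and viewed, at most 10 in all, crops included, and the job is handed in when it is done.

```bash
mkdir -p pics; cat > h.py <<'E'
import numpy as np, cv2
from bench import robot, cams, order
def cloud(d):
    K=d["mtx"];h,w=d["range_z"].shape
    u,v=np.meshgrid(np.arange(w),np.arange(h))
    p=cv2.undistortPoints(np.stack([u,v],-1).reshape(-1,1,2).astype(np.float64),K,np.array([d["k1"],0,0,0.])).reshape(h,w,2)
    z=d["range_z"].astype(float)
    P=np.dstack([p*z[...,None],z])
    X=(P-d["t"])@d["R"]   # R^T (P-t)
    X[z<=0]=np.nan
    return X
def save(n,f): cv2.imwrite("pics/"+n,f[...,::-1])
E
python3 - <<'E'
from h import *
for n in("scene","top"):
    d=cams.get_image(n);save(n+"0.png",d["frame"]);np.savez(n+"0.npz",**d)
    print(n,d["mtx"].tolist(),d["k1"],-d["R"].T@d["t"])
print(robot.read_clock(),robot.read_wrist_force(),robot.grip_depth)
E
```

```text
scene [[426.47558347972114, 0.0, 280.8794116067587], [0.0, 426.47558347972114, 209.65545624007316], [0.0, 0.0, 1.0]] -0.09833174381742758 [ 0.97920672 -0.47715642  1.02062404]
top [[404.5329925165098, 0.0, 275.6555773455514], [0.0, 404.5329925165098, 209.4690412697192], [0.0, 0.0, 1.0]] -0.05081316847352983 [ 0.39325313 -0.05388044  0.99644256]
0.1 [-0.8185302  -0.06107925  0.10613583] 0.0187
```

View pics/scene0.png

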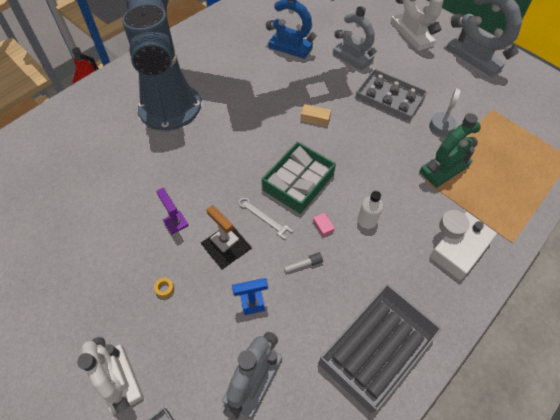

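View pics/top0.png

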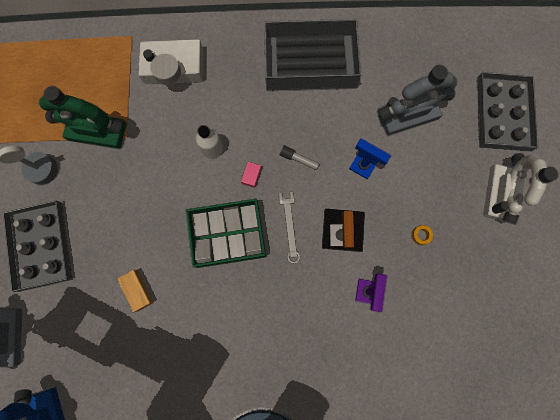

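Candidates: the brown wooden bar on the black plate at top (345,230) / scene (225,235) is the tamper. The blue one at top (370,158) and the purple one at (372,292) are decoys, and so is the pink block at (251,174). The box is at top (227,233). I'll confirm with a crop and measure.

```bash
cat > m.py <<'E'
from h import *
from itertools import product
ld=lambda n:dict(np.load(n))
S={n:ld(n+"0.npz") for n in("scene","top")}
c=S["top"]["frame"][180:290,170:380];save("crop0.png",cv2.resize(c,None,fx=3.7,fy=3.7,interpolation=cv2.INTER_CUBIC))
box=None
for n,d in S.items():
    X=cloud(d);hsv=cv2.cvtColor(d["frame"],cv2.COLOR_RGB2HSV).astype(int)
    H,Sa,V=hsv[...,0],hsv[...,1],hsv[...,2]
    near=(abs(X[...,0]-.42)<.25)&(abs(X[...,1])<.4)
    g=(H>55)&(H<95)&(Sa>80)&(X[...,2]>.045)&(X[...,2]<.07)&near
    P=X[g];r=cv2.minAreaRect(P[:,:2].astype(np.float32)*1000)
    print(n,"box rim",g.sum(),r,np.median(P[:,2]))
    b=(H<16)&(Sa>110)&(X[...,2]>.08)&(X[...,2]<.15)&near
    P=X[b];r=cv2.minAreaRect(P[:,:2].astype(np.float32)*1000)
    top=P[P[:,2]>np.percentile(P[:,2],90)-.006]
    rt=cv2.minAreaRect(top[:,:2].astype(np.float32)*1000)
    print(n,"bar",b.sum(),r,"top",rt,np.median(top[:,2]))
    k=(V<45)&(X[...,2]>-.01)&(X[...,2]<.014)&near&(abs(X[...,:2]-np.nanmedian(P[:,:2],0)).max(-1)<.09)
    nn,lab,st,_=cv2.connectedComponentsWithStats(k.astype(np.uint8));i=1+st[1:,4].argmax()
    P=X[lab==i];print(n,"plate",len(P),cv2.minAreaRect(P[:,:2].astype(np.float32)*1000),np.median(P[:,2]))
E
python3 m.py
```

```text
scene box rim 438 ((518.9088134765625, 72.45014190673828), (136.89608764648438, 171.6048126220703), 7.536848545074463) 0.052590570361382954
scene bar 287 ((509.4062194824219, -205.65493774414062), (20.521059036254883, 77.07005310058594), 87.01374053955078) top ((509.3971252441406, -205.31658935546875), (20.071758270263672, 77.05644989013672), 86.7976303100586) 0.12758402360652268
scene plate 573 ((524.21435546875, -213.58056640625), (95.03784942626953, 93.58538055419922), 83.0169906616211) 0.005735102011387532
top box rim 671 ((517.033447265625, 71.3325424194336), (137.82127380371094, 170.8361053466797), 7.378147125244141) 0.05418778341300836
top bar 409 ((506.93597412109375, -205.96095275878906), (22.354951858520508, 79.27950286865234), 86.4094467163086) top ((506.93597412109375, -205.96095275878906), (22.354951858520508, 79.27950286865234), 86.4094467163086) 0.12680778369510215
top plate 916 ((521.3409423828125, -214.99066162109375), (102.0057601928711, 100.07667541503906), 83.85709381103516) 0.00507553405813131
```

View pics/crop0.png

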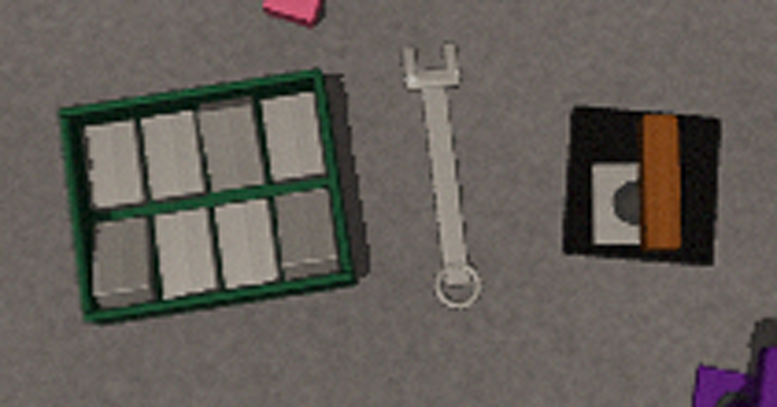

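The crop confirms it: the tamper has a brown bar (crop 660,180) and a steel foot on black rubber. Three slugs look darker and tilted: crop (232,140) on the +x side, and (122,260) and (305,230) on the -x side. The bar top at 0.127 and rim at 0.054 match the text. Next I'll check slug heights and reach.

```bash
cat >> h.py <<'E'
BX=np.array([.518,.072]);BA=np.radians(7.4);TA=np.radians(-3.4);TP=np.array([.508,-.206]);PP=np.array([.522,-.2145])
BR=np.array([[np.cos(BA),-np.sin(BA)],[np.sin(BA),np.cos(BA)]])
def bw(x,y): return BX+BR@np.array([x,y])
def Rd(a): c,s=np.cos(a),np.sin(a); return np.array([[c,s,0],[s,-c,0],[0,0,-1.]])
def slots(d):
    X=cloud(d);q=(X[...,:2]-BX)@BR;out=[]
    for sx in(-1,1):
        for sy in(-60,-20,20,60):
            m=(abs(q[...,1]*1e3-sy)<13)
            f=lambda lo,hi:round(float(np.nanmedian(X[...,2][m&(sx*q[...,0]*1e3>lo)&(sx*q[...,0]*1e3<hi)]))*1e3)
            out.append((sx,sy,f(14,24),f(28,38),f(42,51)))
    return out
E
python3 - <<'E'
from h import *
for s in slots(dict(np.load("top0.npz"))):print(s)
for k in(0,1,-1,2):
    a=k*np.pi/2
    f=lambda p,z,a:(lambda q:None if q is None else np.round(q,2))(robot.ik([*p,z],Rd(a)))
    print(k,f(TP,.097,TA+a),f(TP,.26,TA+a),f(bw(0,0),.12,BA+a),f(bw(-.034,.052),.24,BA+a),f(bw(.034,0),.12,BA+a))
E
```

```text
(-1, -60, 32, 40, 47)
(-1, -20, 27, 27, 26)
(-1, 20, 27, 27, 27)
(-1, 60, 32, 40, 47)
(1, -60, 27, 27, 26)
(1, -20, 32, 40, 47)
(1, 20, 27, 27, 26)
(1, 60, 27, 27, 26)
0 [-0.59  0.62  1.74 -0.    0.78  1.04] [-0.59  0.39  1.59 -0.    1.16  1.04] [-0.08  0.56  1.79 -0.    0.79  1.37] [ 0.02  0.34  1.75 -0.    1.06  1.46] [-0.06  0.59  1.7  -0.    0.85  1.38]
1 [-0.59  0.62  1.74 -0.    0.78 -0.53] [-0.59  0.39  1.59 -0.    1.16 -0.53] [-0.08  0.56  1.79 -0.    0.79 -0.2 ] [ 0.02  0.34  1.75 -0.    1.06 -0.11] [-0.06  0.59  1.7  -0.    0.85 -0.19]
-1 [-0.59  0.62  1.74 -0.    0.78  2.61] [-0.59  0.39  1.59 -0.    1.16  2.61] None None None
2 [-0.59  0.62  1.74 -0.    0.78 -2.1 ] [-0.59  0.39  1.59 -0.    1.16 -2.1 ] [-0.08  0.56  1.79 -0.    0.79 -1.78] [ 0.02  0.34  1.75 -0.    1.06 -1.68] [-0.06  0.59  1.7  -0.    0.85 -1.76]
```

```bash
python3 - <<'E'
from h import *
robot.command_gripper(1.0)
robot.goto([*TP,.20],Rd(TA))
robot.move_straight([*TP,.096],vel=.1)
print(robot.read_wrist_force(),robot.read_clock())
robot.command_gripper(0.0,100)
print(robot.read_grip_width(),robot.read_gripper_force(),robot.read_wrist_force(),robot.read_tool_pos())
p=robot.read_tool_pos()
robot.move_straight([p[0],p[1],p[2]+.09],vel=.08)
robot.wait(.3)
print(robot.read_grip_width(),robot.read_gripper_force(),robot.read_wrist_force(),robot.read_tool_pos(),robot.read_clock())
d=cams.get_image("scene");np.savez("s1.npz",**d)
save("lift.png",cv2.resize(d["frame"][120:300,140:400],None,fx=3,fy=3,interpolation=cv2.INTER_CUBIC))
E
```

```text
[-0.21763189 -0.21856219 -1.14082489] 4.425
0.24370906451872684 98.14448118209839 [0.7920305  3.1703806  3.99387622] [ 0.50818256 -0.20576343  0.09637407]
0.24109562267625306 97.4876081943512 [ 0.48034683  0.073625   -4.49382063] [ 0.50807828 -0.20568873  0.18606788] 6.6167
```

View pics/lift.png

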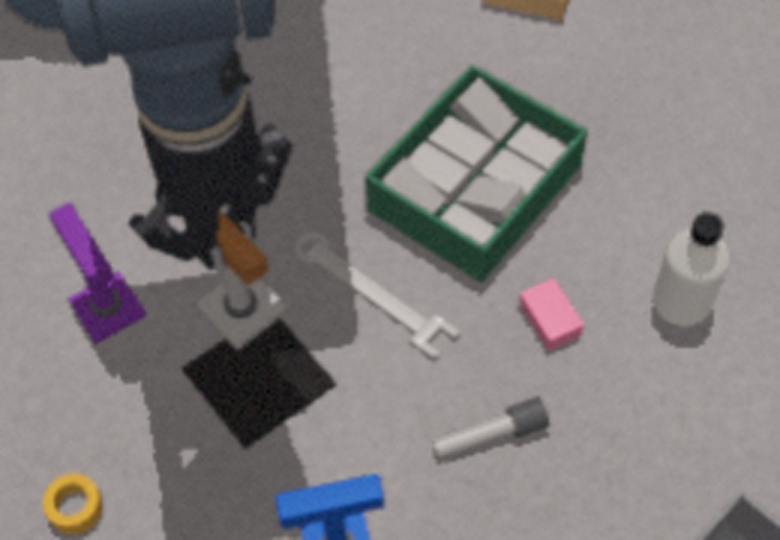

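The picture shows the tamper hanging straight from the bar (crop 240,300) with nothing disturbed. Now I'll press the first slug, with force feedback.

```bash
cat >> h.py <<'E'
OFF=.0904
RB=Rd(BA+np.pi/2)
def over(x,y,z=.085):
    p=bw(x,y); robot.move_straight([*p,z+OFF],vel=.12,ori=RB)
def F(n=4): 
    return np.mean([np.array(robot.read_wrist_force()) for _ in range(n)],0)
def press(x,y,z0,fmax,zmin=.0275,step=.001,vel=.02):
    p=bw(x,y); robot.wait(.2); b=F()
    robot.move_straight([*p,z0+OFF],vel=.06)
    z=z0; log=[]
    while z>zmin:
        z-=step; robot.move_straight([*p,z+OFF],vel=vel)
        f=F(2)-b; log.append((round(z*1e3,1),round(f[2],1)))
        if f[2]>fmax: break
    print("base",b.round(1),"end",z,(F()-b).round(1),robot.read_tool_pos()[2]-OFF,robot.read_ft_torque(),robot.read_clock()); print(log)
    return z,b
E
python3 - <<'E'
from h import *
p=robot.read_tool_pos()
robot.goto([*bw(-.0325,-.05),.12+OFF],RB)
over(-.0325,-.05)
z,b=press(-.0325,-.05,.056,35)
over(-.0325,-.05)
robot.wait(.2);print(F(),robot.read_clock(),robot.read_grip_width())
E
```

```text
base [ 0.1 -0.9 -3.4] end 0.026999999999999975 [-2.6  4.1  8. ] 0.027918345326791175 [ 0.60016444  0.30307377 -0.08567854] 16.425
[(55.0, np.float64(2.7)), (54.0, np.float64(-1.0)), (53.0, np.float64(-2.1)), (52.0, np.float64(-2.3)), (51.0, np.float64(-1.0)), (50.0, np.float64(-1.3)), (49.0, np.float64(0.3)), (48.0, np.float64(-0.4)), (47.0, np.float64(0.5)), (46.0, np.float64(-0.5)), (45.0, np.float64(-0.4)), (44.0, np.float64(-0.9)), (43.0, np.float64(-0.6)), (42.0, np.float64(-1.5)), (41.0, np.float64(-0.5)), (40.0, np.float64(-1.7)), (39.0, np.float64(-1.0)), (38.0, np.float64(0.4)), (37.0, np.float64(-0.7)), (36.0, np.float64(-0.7)), (35.0, np.float64(-0.2)), (34.0, np.float64(-0.4)), (33.0, np.float64(-0.7)), (32.0, np.float64(-0.8)), (31.0, np.float64(-0.6)), (30.0, np.float64(-0.8)), (29.0, np.float64(-1.0)), (28.0, np.float64(-0.2)), (27.0, np.float64(8.0))]
[-0.25347903 -0.03431841 -4.45032158] 17.2583 0.2404132410269893
```

```bash
python3 - <<'E'
from h import *
for x,y in((-.0325,.05),(.0325,-.02)):
    over(x,y); press(x,y,.056,30,step=.002); over(x,y)
robot.goto([*bw(-.03,.0),.19+OFF],RB) if False else None
for n in("top","scene"):
    d=cams.get_image(n);np.savez(n+"2.npz",**d)
    for s in slots(d):print(s)
    if n=="scene": save("after.png",cv2.resize(d["frame"][120:240,230:370],None,fx=4,fy=4,interpolation=cv2.INTER_CUBIC))
print(robot.read_clock())
E
```

```text
base [ 1.1 -0.5 -4.2] end 0.025999999999999975 [-3.   0.  16.1] 0.027883976196783525 [-0.05800721  0.57331591 -0.03641664] 22.825
[(54.0, np.float64(0.6)), (52.0, np.float64(1.2)), (50.0, np.float64(0.2)), (48.0, np.float64(0.4)), (46.0, np.float64(-0.1)), (44.0, np.float64(-0.3)), (42.0, np.float64(-0.1)), (40.0, np.float64(0.4)), (38.0, np.float64(0.0)), (36.0, np.float64(-0.7)), (34.0, np.float64(-1.1)), (32.0, np.float64(-0.1)), (30.0, np.float64(-0.1)), (28.0, np.float64(0.2)), (26.0, np.float64(16.1))]
base [-0.6  0.2 -4.3] end 0.025999999999999975 [-2.4 -0.7 13. ] 0.027910378948982864 [0.01702898 0.51609846 0.01839586] 29.0
[(54.0, np.float64(-0.6)), (52.0, np.float64(-0.2)), (50.0, np.float64(-0.4)), (48.0, np.float64(0.2)), (46.0, np.float64(0.0)), (44.0, np.float64(0.6)), (42.0, np.float64(0.8)), (40.0, np.float64(0.5)), (38.0, np.float64(0.0)), (36.0, np.float64(-0.5)), (34.0, np.float64(-0.2)), (32.0, np.float64(0.4)), (30.0, np.float64(0.1)), (28.0, np.float64(0.2)), (26.0, np.float64(13.0))]
  return np.nanmean(a, axis, out=out, keepdims=keepdims)
Traceback (most recent call last):
  File "h.py", line 23, in slots
    out.append((sx,sy,f(14,24),f(28,38),f(42,51)))
                               ~^^^^^^^
  File "h.py", line 22, in <lambda>
    f=lambda lo,hi:round(float(np.nanmedian(X[...,2][m&(sx*q[...,0]*1e3>lo)&(sx*q[...,0]*1e3<hi)]))*1e3)
                   ~~~~~^^^^^^^^^^^^^^^^^^^^^^^^^^^^^^^^^^^^^^^^^^^^^^^^^^^^^^^^^^^^^^^^^^^^^^^^^^^^^^^^
ValueError: cannot convert float NaN to integer
```

```bash
sed -i 's/return np.nanmean/&/; s/f=lambda lo,hi:round(float(\(.*\))\*1e3)$/f=lambda lo,hi:np.round(float(\1)*1e3)/' h.py; python3 - 2>/dev/null <<'E'
from h import *
d=cams.get_image("scene")
for s in slots(d):print(*s)
save("after.png",cv2.resize(d["frame"][120:240,230:370],None,fx=4,fy=4,interpolation=cv2.INTER_CUBIC))
print(robot.read_clock())
E
```

```text
-1 -60 513.0 519.0 526.0
-1 -20 257.0 29.0 28.0
-1 20 522.0 28.0 28.0
-1 60 nan nan nan
1 -60 363.0 365.0 384.0
1 -20 215.0 203.0 215.0
1 20 524.0 519.0 510.0
1 60 28.0 28.0 28.0
29.7417
```

View pics/after.png

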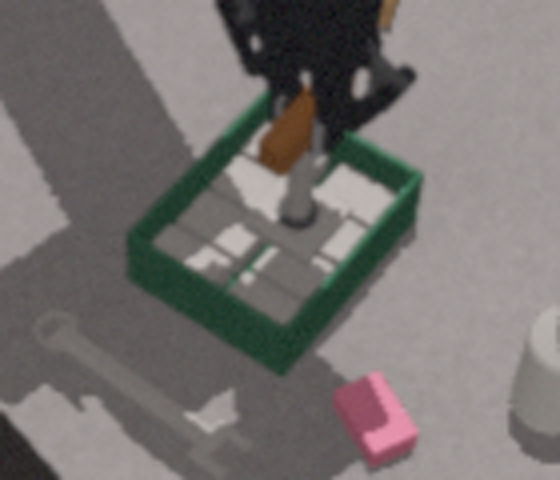

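What is visible (the near slugs at crop (190,235) and (290,290), the far ones at (350,195)) lies level; the arm hides the rest. The foot reached 28 mm at all three places. Next is the 20 N bedding push at the centre, where the foot bears on four slugs.

```bash
python3 - <<'E'
from h import *
over(0,0,.05)
z,b=press(0,0,.030,17.5,zmin=.020,step=.0005)
p=bw(0,0);log=[];t0=robot.read_clock()
while robot.read_clock()-t0<2.2:
    robot.wait(.15); f=(F()-b)[2]; log.append(round(f,1))
    if abs(f-20)>2.5: z-=np.clip((20-f)/8e3*.6,-.0005,.0005); robot.move_straight([*p,z+OFF],vel=.02)
print(log,robot.read_clock(),z,(F()-b).round(1))
E
```

```text
base [ 0.7 -0.1 -5. ] end 0.025999999999999995 [-5.2 -0.4 18.4] 0.027877190539037394 [-0.06363269  0.6525805  -0.02467537] 33.0083
[(29.5, np.float64(0.9)), (29.0, np.float64(0.3)), (28.5, np.float64(0.4)), (28.0, np.float64(0.9)), (27.5, np.float64(6.6)), (27.0, np.float64(11.7)), (26.5, np.float64(13.6)), (26.0, np.float64(18.4))]
[np.float64(17.6), np.float64(18.0), np.float64(17.8), np.float64(17.9), np.float64(18.4), np.float64(17.3), np.float64(19.2), np.float64(19.0), np.float64(18.4), np.float64(19.2), np.float64(18.9), np.float64(18.8), np.float64(19.4)] 35.2083 0.02579874314319756 [-4.6 -0.5 19.4]
```

Held for over 2 s at 17–19 N. Now I'll lift off, check the box once the arm is clear, and park the tamper.

```bash
python3 - 2>/dev/null <<'E'
from h import *
over(0,0,.10)
robot.goto([*PP,.06+OFF],Rd(TA)); robot.wait(.2)
for n in("top","scene"):
    d=cams.get_image(n);print(n)
    for s in slots(d):print(*s)
    if n=="scene":save("check.png",cv2.resize(d["frame"][120:300,140:400],None,fx=3,fy=3,interpolation=cv2.INTER_CUBIC))
print(robot.read_clock(),F(),robot.read_tool_pos())
E
```

```text
top
-1 -60 27.0 26.0 27.0
-1 -20 27.0 27.0 27.0
-1 20 nan nan nan
-1 60 nan nan nan
1 -60 27.0 27.0 27.0
1 -20 27.0 27.0 27.0
1 20 27.0 27.0 27.0
1 60 nan 27.0 27.0
scene
-1 -60 29.0 29.0 28.0
-1 -20 28.0 29.0 29.0
-1 20 27.0 28.0 28.0
-1 60 28.0 28.0 28.0
1 -60 28.0 29.0 29.0
1 -20 29.0 28.0 28.0
1 20 28.0 28.0 28.0
1 60 28.0 29.0 27.0
37.4167 [-0.30992268  0.54259573 -4.11521849] [ 0.52230465 -0.21356094  0.15062239]
```

View pics/check.png

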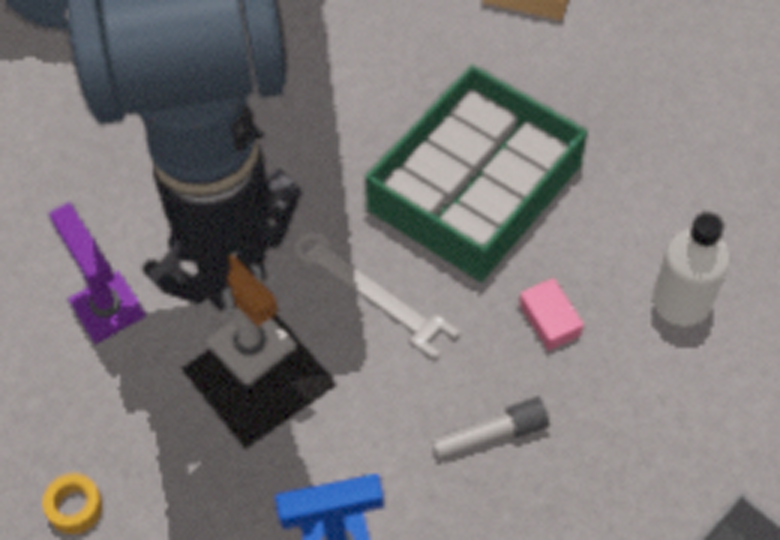

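All eight slugs read flat at 27–29 mm (box at crop 475,170). The tamper is over the plate (250,350), so I'll set it down.

```bash
python3 - 2>/dev/null <<'E'
from h import *
b=F(8);robot.move_straight([*PP,.010+OFF],vel=.05)
z=.010
while z>.003:
    z-=.0005; robot.move_straight([*PP,z+OFF],vel=.02)
    if (F()-b)[2]>4: break
print(z,(F()-b).round(1))
robot.command_gripper(1.0)
p=robot.read_tool_pos(); robot.move_straight([p[0],p[1],.25],vel=.12)
robot.goto([.42,-.0,.35],Rd(TA)); robot.wait(.5)
d=cams.get_image("scene");X=cloud(d)
hsv=cv2.cvtColor(d["frame"],cv2.COLOR_RGB2HSV).astype(int)
m=(hsv[...,0]<16)&(hsv[...,1]>110)&(abs(X[...,2]-.12)<.02)&(abs(X[...,0]-.52)<.08)&(abs(X[...,1]+.21)<.08)
P=X[m];print(cv2.minAreaRect(P[:,:2].astype(np.float32)*1000),np.percentile(P[:,2],[50,90]))
save("end.png",cv2.resize(d["frame"][120:300,140:400],None,fx=3,fy=3))
print(robot.read_clock(),F(),robot.read_grip_width())
E
```

```text
0.005499999999999996 [-1.   0.6  5.1]
((521.8775634765625, -213.92063903808594), (22.484256744384766, 79.786865234375), 87.20861053466797) [0.12728422 0.12944921]
44.45 [-0.13423025  0.13423287  0.46245106] 0.997824359035451
```

View pics/end.png

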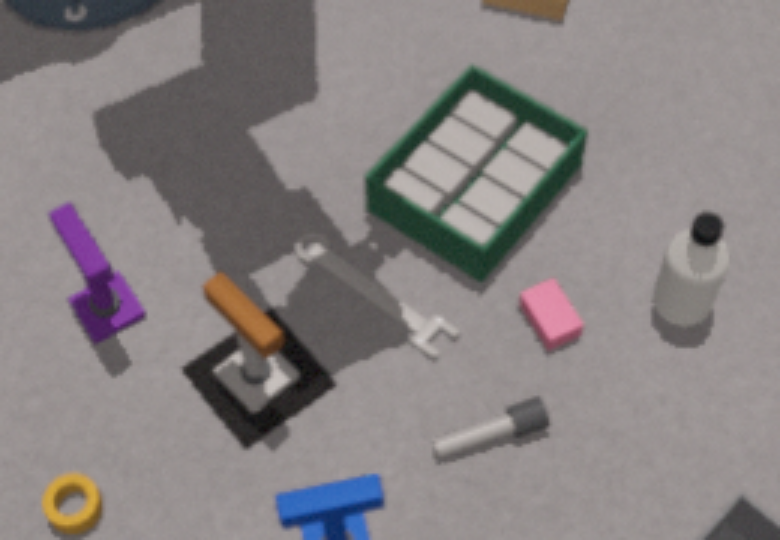

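The tamper stands upright at the centre of its plate (crop 255,380), all the slugs are flat, and the other things in view have not moved.

```bash
python3 -c "
from h import *
print(order.job_done())"
```

```text
the job is handed in; nothing more can be done
None
```

The job is handed in, with no verdict returned: all eight slugs measured flat, bedded at 17–19 N for over 2 s, the tamper upright on its plate and released, at about 45 s of the 64 s allowed.

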